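# Index a printed spindle on the scanning stand

### The arm

A 7-joint arm with a two-finger parallel gripper is mounted at the origin on the work surface. World frame = base frame: x ahead of the robot, y to its left, z up, the work surface at z = 0. Lengths are in m, angles in degrees, forces in N, time in s.
With the tool pointing down it reaches from about 0.425 to 0.875 m from the base axis. Payload 9.9 kg.
Tool frame: the origin (TCP) lies at the very end of the fingers, on their centre line; the grasp point (between the pads) lies 19 mm behind it (env.grip_point_offset is the distance from the TCP to the grasp point, in m); z points along the fingers, y is the line along which they close (so a half turn about z gives the same grasp; the last joint's range is limited). The gripper opens to 85 mm and grips with 20 to 120 N. Pads are 22 mm wide; open, the fingers measure 114 mm over their backs; the gripper's body (76 mm by 85 mm) begins 54 mm behind the grasp point. The pads swing forward as they close: fully open they stand 13 mm farther back than shut.
Start: joints at [-4.801, 32.985, 1.427, 82.34, -0.859, 64.687, -3.237], TCP at [0.675, 0, 0.231] pointing down, gripper open.
Joint ranges: [-157.87, 157.87], [-19.46, 123.44], [-87.15, 90], [11.01, 140.99], [-62.26, 242.26], [9.8, 113.94], [-161.44, 161.44]. Speed limits (degrees/s): [127.2, 127.2, 172.46, 172.46, 180, 180, 180].

### API

Orientations are given as [roll, pitch, yaw] about the fixed x, y, z axes, in that order (R = Rz(yaw) Ry(pitch) Rx(roll)).
In Python, from plant import env, grab_frame, get_calibration gives the robot as it stands.
- The arm moves only by the tool move_arm, never from a script. Its argument "plan" is a list of rows, each an object of numbers: "dx", "dy", "dz": the shift along the tool's x, y, z in cm; "rx", "ry", "rz": the turn, a rotation vector about the tool's x, y, z in degrees; "jaw": the opening, from 0 (shut) to 1 (fully open). A call has 1 to 20 rows; each row shifts and turns the commanded pose from where the row before left it, along the tool's axes as they then stand; what a row does not reach is not made up. A row lasts 1/12 s, in which the tool goes at most 41.7 mm and 7.16 degrees, less where a joint would pass 70% of its speed; a pose out of reach is approached as far as the arm can. A call with a gripper value outside its range is refused whole. The fingers move at their own pace and stop on an object; "squeeze" is the grip in N (left out, the last holds). Time passes only in rows, so rows that do not move let the fingers close. It gives the time, the measured TCP pose, the force, the opening and the grip force at its end, in the units of the state.
- env.get_obs(): the state, without advancing time (a new reading comes with each control period).
- grab_frame(name): name is "scene" or "side" or "wrist"; returns the picture (384x512x3 uint8, blue, green, red); there is no depth.
- get_calibration(name): a dict with "fovy" (degrees; the focal length in pixels is half the picture's height over the tangent of half this angle, whatever the lens; pixels are square), "cx", "cy" (the principal point, pixels), "camera_from_world" (4x4, takes a point from world to camera coordinates); the wrist camera has in their place "mount" (4x4, takes a point from camera to tool coordinates, whose origin is the TCP and whose axes are the flange's). Camera axes: x right, y up, looking along -z (the intrinsics and any distortion apply to the point x, -y, -z); pixel columns grow to the right and rows downward; lengths in m; the calibration is good to about 2 mm. The wrist camera is an equidistant fisheye: a pixel r from the principal point sees the ray r / f radians off the axis. A picture is of the moment at which its call begins: read the wrist's pose just before it. get_calibration takes no time and is no camera call.
- env.finish_job(): hands the job in; it is judged then, once.
The state is a dict: "t": time; "q": joint angles; "qd": joint speeds; "effort": joint torques, N m; "position": TCP position; "tcp_rot": TCP orientation; "wrist_force": force on the tool from outside, world axes, zero at the start; "wrist_torque": the same for the moment, N m; "finger_gap": opening from 0.0 (shut) to 1.0 (fully open); "finger_force": force on a finger pad.
Only numpy, scipy, OpenCV 4.12 (cv2) and the standard library are available. Lean on these libraries where they do the work, as an engineer would, in place of code of your own. Each camera call takes 0.05 s, during which the arm holds its last target. There are 200 camera calls.

### The job

Pick the tall copper-coloured printed spindle off the blue build sheet and stand it upright, same end down, fully home in the orange cup of the scanning stand, and let go of it. Then grip the stand's orange knob, turn it clockwise from its home stop to the third click (the orange mark) without running on to the fourth, and finish while holding it there, because it springs back home if released. Leave the small prints (owl, pot, boat) where they are.

Things in the scene. Friction and masses are not known exactly. Their poses are not given: they have to be found in the camera images.
- spindle_center (a point): Tall copper-coloured printed round spindle, loose, 45 g or so, standing upright on the build sheet: 22 mm diameter from the foot up to 100 mm, then a 16 mm diameter neck up to 120 mm, two thin dark bands. This point is on its axis half-way up, 60 mm above its foot; z runs up the axis from foot to neck.
- spindle: The same spindle; origin at the centre of its foot (underside), z up its axis. It shares the sheet with an owl and a pot, both much shorter; which of them stands where on the sheet changes.
- sheet: Removable build sheet, blue on dark steel, 210 x 210 x 4 mm, lying fixed on the bench, turned by any small yaw. Origin at the centre of its underside; its top is at z = 4 mm.
- stand: Scanning stand, fixed, at any small yaw: aluminium plate 120 (x) x 300 (y) x 12 mm, origin at the centre of its underside. 85 mm from the centre towards +y: a black turntable disc, 90 mm diameter, top at 22 mm, carrying the orange cup. 85 mm towards -y: a black housing 104 x 104 mm, top at 50 mm, with the indexing knob. Cup and knob are 170 mm apart.
- cup_floor (a point): Centre of the inner floor of the orange cup, 26 mm above the bench, z up. Bore 27 mm diameter, flaring to 40 mm in its last 10 mm below the rim; rim 42 mm above this point, 68 mm above the bench; outside diameter 35 mm, 48 mm at the rim. The cup turns with the knob, clockwise, one to one.
- knob_grip (a point): Middle of the orange knob bar, on the vertical knob axis, 84 mm above the bench. Bar 54 mm long (this frame's x), 14 mm thick (y), upright faces, from 26 mm below to 12 mm above this point; below it an aluminium disc of 64 mm diameter, top 26 mm below this point. White pointer line on top of the -x end. Grip it across its thickness from above.
- knob: The whole knob, disc and orange bar; origin on the knob axis at the disc's underside, 50 mm above the bench; the frame turns with the knob, -x along the pointer.
- dial (a joint): Knob angle, rad: 0 at home (pointer to the stand's -x), growing clockwise from above. Clicks every 24 deg: 0.419, 0.838, third 1.257, fourth 1.676 = end of travel. Marks on the housing: white, the third wider and orange. A spring of 0.10 to 0.13 Nm pulls it back home if let go; between clicks this grows by 0.07 Nm a quarter of the way on, and drops by 0.07 at three quarters.
- owl_center (a point): Small peach-coloured printed owl, 44 mm wide, 44 mm tall, loose on the build sheet; the point is 20 mm above its underside. To be left alone.
- pot_center (a point): Small grey printed pot, 40 mm wide, 30 mm tall, loose on the build sheet; the point is 15 mm above its underside. To be left alone.
- boat_center (a point): Small grey printed boat, 55 x 30 x 39 mm, loose on the bench beyond the stand; the point is 20 mm above its underside. To be left alone.

How it is judged (in metres and radians):
On the way, in this order (a step that is already met when the one before it is completed fails the run):
1. the spindle stands upright, fully home in the cup and released, the knob still at home (horizontal distance between spindle_center and cup_floor below 0.012 m and z of spindle_center in the frame of cup_floor between 0.054 and 0.065 m and angle between spindle_center's own z axis and vertical below 0.16 rad and contact force between spindle and the arm below 0.1 N and contact force between spindle and the fingers below 0.1 N and value of joint dial below 0.2 rad), for 0.2 s.
2. the knob is gripped and at the third click, the spindle still standing in the cup (value of joint dial between 1.13664 and 1.37664 rad and contact force between knob and the fingers above 1 N and horizontal distance between spindle_center and cup_floor below 0.012 m and z of spindle_center in the frame of cup_floor between 0.054 and 0.065 m and angle between spindle_center's own z axis and vertical below 0.16 rad and contact force between spindle and the arm below 0.1 N and contact force between spindle and the fingers below 0.1 N), for 0.3 s.
At the end, for the whole second after the job is handed in: Fingers hold the knob (over 1 N) still at the third click, 1.257 rad within 0.12; the spindle stands foot down in the cup, not touched by the robot, centre 54 to 65 mm above the cup floor, within 12 mm of its axis, tilt under 0.16 rad; owl, pot, boat within 25 mm of their starts (all of step 2 and velocity of joint dial between -0.1 and 0.1 rad/s and distance of each of owl_center, pot_center, boat_center from where it was at the start of the episode below 0.025 m); the arm keeps its last pose, push and grip.
It fails at once if the knob ran on towards the fourth click (past 1.5 rad) (value of joint dial above 1.5 rad).
It fails at once if a small print was knocked away (25 mm) or over (distance of any of owl_center, pot_center, boat_center from where it was at the start of the episode above 0.025 m or angle between any of owl_center, pot_center, boat_center's own z axis and vertical above 0.6 rad).
It also fails if it takes over 45 s, if anything falls off the work surface, if the arm or the gripper's body presses on something with over 40 N, if the wrist force passes 120 N, or if a joint passes its speed limit or range.

## Working session

There is one attempt and no reset: what is moved stays moved. The work goes in short steps, Python scripts to look and compute and a tool call to move; the robot and the scene stay as the last step left them, time stands still between calls to the robot, and variables do not carry over. Pictures are saved under pics/ and viewed, at most 10 in all, crops included, and the job is handed in when it is done.

Besides the shell and the picture viewer there is one more tool, called after "Request:" as a command line: name --argument value ..., lists and objects as JSON in quotes. move_arm: Moves the arm, as the interface text tells. Its arguments: {"type":"object","properties":{"plan":{"type":"array","items":{"type":"object","properties":{"dx":{"type":"number"},"dy":{"type":"number"},"dz":{"type":"number"},"rx":{"type":"number"},"ry":{"type":"number"},"rz":{"type":"number"},"jaw":{"type":"number"}}}},"squeeze":{"type":"number"}},"required":["plan"]}

```bash
mkdir -p pics; ls
cat > a.py <<'E'
from plant import env, grab_frame, get_calibration
import cv2,numpy as np
o=env.get_obs();print(o['t'],o['position'],o['tcp_rot'],o['finger_gap'])
s=grab_frame('scene');d=grab_frame('side')
np.save('scene.npy',s);np.save('side.npy',d)
for n in('scene','side'):
    c=get_calibration(n);print({k:np.round(v,3).tolist() if not isinstance(v,str) else v for k,v in c.items()})
print(get_calibration('wrist'))
cv2.imwrite('pics/1.png',cv2.resize(s,(800,600)));cv2.imwrite('pics/2.png',cv2.resize(d,(800,600)))
E
python3 a.py
```

```text
pics
0.0 [6.74572574e-01 9.33416546e-06 2.30453949e-01] [-1.79907787e+02  3.37643917e-03  9.00027156e+01] 1.002152515762665
{'fovy': 48.159, 'cx': 251.717, 'cy': 194.187, 'camera_from_world': [[0.778, 0.628, 0.002, -0.506], [-0.382, 0.47, 0.796, 0.158], [0.499, -0.62, 0.605, -1.363], [0.0, 0.0, 0.0, 1.0]]}
{'fovy': 57.382, 'cx': 256.69, 'cy': 191.586, 'camera_from_world': [[-0.907, -0.421, 0.007, 0.561], [0.29, -0.614, 0.734, -0.233], [-0.305, 0.668, 0.679, -0.772], [0.0, 0.0, 0.0, 1.0]]}
{'fovy': 65.70646984690485, 'cx': 252.60073153892878, 'cy': 194.06044295691277, 'mount': array([[-3.97747690e-05,  9.44810206e-01,  3.27618181e-01,
         8.38773844e-02],
       [ 9.99999726e-01, -2.04659385e-04,  7.11618117e-04,
         2.58998251e-04],
       [ 7.39394195e-04,  3.27618120e-01, -9.44809939e-01,
        -1.42670331e-01],
       [ 0.00000000e+00,  0.00000000e+00,  0.00000000e+00,
         1.00000000e+00]])}
```

View pics/1.png

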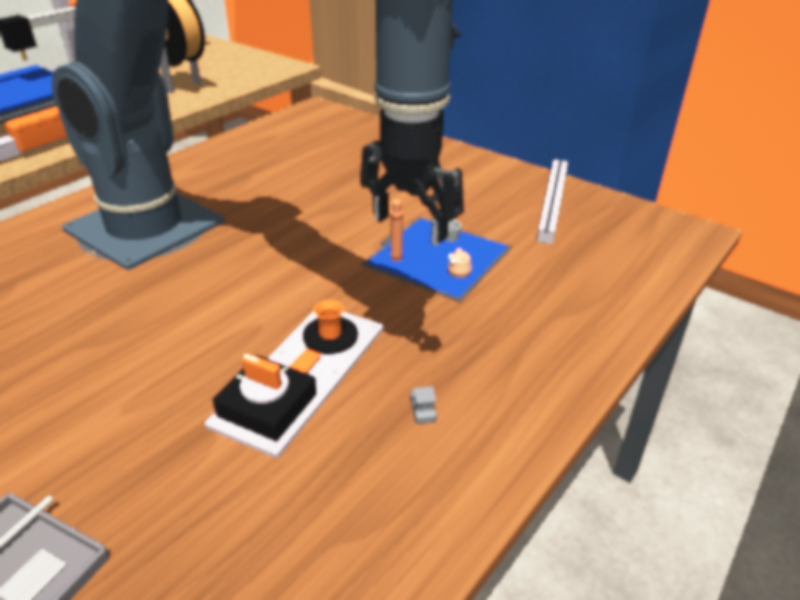

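View pics/2.png

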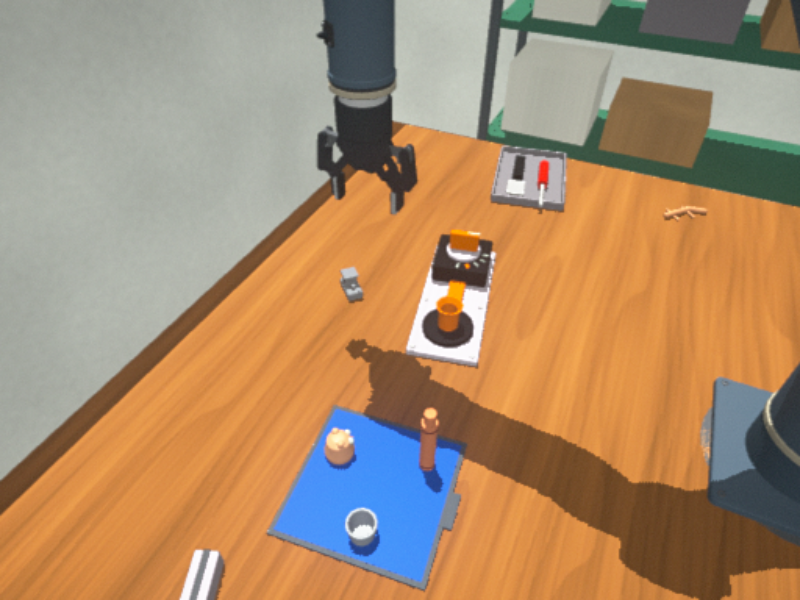

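The scene picture shows the spindle at about (397,200–260) in the 800 px view, the owl at (459,262), the cup at (330,318), the knob at (262,370) and the boat at (424,404). The side view shows the spindle at (429,410–470), the pot at (361,525), the owl at (340,447), the cup at (449,312) and the knob at (464,245).

```bash
cat > h.py <<'E'
from plant import env, grab_frame, get_calibration
import cv2,numpy as np
from scipy.spatial.transform import Rotation as R
def ray(n,p,o=None):
    c=get_calibration(n); f=192/np.tan(np.radians(c['fovy']/2)); p=np.atleast_2d(np.float64(p))
    a=(p-[c['cx'],c['cy']])/f
    if n!='wrist':
        T=np.linalg.inv(c['camera_from_world']); d=np.c_[a[:,0],-a[:,1],-np.ones(len(a))]
    else:
        r=np.linalg.norm(a,axis=1,keepdims=True); s=np.sinc(r/np.pi)
        d=np.c_[a[:,:1]*s,-a[:,1:]*s,-np.cos(r)]
        W=np.eye(4); W[:3,:3]=R.from_euler('xyz',o['tcp_rot'],degrees=True).as_matrix(); W[:3,3]=o['position']
        T=W@c['mount']
    return T[:3,3], d@T[:3,:3].T
def plane(n,p,z,o=None):
    c,d=ray(n,p,o); return c+d*((z-c[2])/d[:,2])[:,None]
def tri(rs):
    A=0;b=0
    for c,d in rs:
        d=d.ravel()/np.linalg.norm(d); M=np.eye(3)-np.outer(d,d); A=A+M;b=b+M@c
    return np.linalg.solve(A,b)
E
cat > b.py <<'E'
from h import *
k=0.64
P={'spin_top':((398,200),(431,413)),'spin_foot':((397,258),(428,468)),'owl':((459,264),(340,447)),'cuprim':((328,307),(449,303)),'knobtop':((262,360),(464,236)),'boat':((424,400),(350,280))}
for n,(a,b) in P.items():
    print(n,tri([ray('scene',np.array(a)*k),ray('side',np.array(b)*k)]).round(3))
print('pot',plane('side',np.array((361,527))*k,.02).round(3))
print('sheetcorners',plane('side',np.array([(337,408),(465,445),(425,584),(271,532)])*k,.004).round(3).tolist())
print('platecorn',plane('side',np.array([(410,352),(477,362)])*k,.012).round(3).tolist())
print('plate scene',plane('scene',np.array([(382,324),(276,454),(207,423)])*k,.012).round(3).tolist())
o=env.get_obs();w=grab_frame('wrist');np.save('w0.npy',w);cv2.imwrite('pics/3.png',w)
E
python3 b.py
```

```text
spin_top [0.476 0.226 0.126]
spin_foot [0.473 0.228 0.001]
owl [0.592 0.261 0.021]
cuprim [ 0.544 -0.028  0.071]
knobtop [ 0.577 -0.188  0.092]
boat [ 0.75  -0.056  0.024]
pot [[0.512 0.348 0.02 ]]
sheetcorners [[0.636, 0.195, 0.004], [0.437, 0.173, 0.004], [0.416, 0.37, 0.004], [0.616, 0.396, 0.004]]
platecorn [[0.579, 0.05, 0.012], [0.471, 0.024, 0.012]]
plate scene [[0.587, 0.049, 0.012], [0.652, -0.246, 0.012], [0.539, -0.268, 0.012]]
```

View pics/3.png

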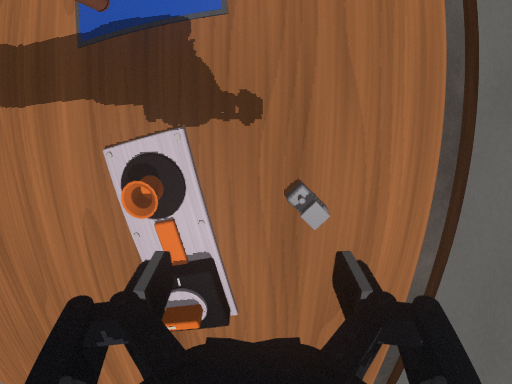

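The wrist view shows the cup rim at about (139,200), the knob bar at (182,318), and the sheet with the spindle just visible at top left. I'll move above the spindle for a better view.

Request:
move_arm --plan '[{"dx":2,"dy":-3},{"dx":2,"dy":-3},{"dx":2,"dy":-3},{"dx":2,"dy":-3},{"dx":2,"dy":-3},{"dx":2,"dy":-3},{"dy":-2},{},{}]'

```text
invalid input
```

```bash
cat > c.py <<'E'
from h import *
import sys
o=env.get_obs();w=grab_frame('wrist');print(o['t'],o['position'].round(4),o['tcp_rot'].round(2));np.save(sys.argv[1]+'.npy',w);cv2.imwrite('pics/%s.png'%sys.argv[1],w)
E
python3 c.py w1
```

```text
0.15 [0.6747 0.     0.2306] [-179.93    0.     90.  ]
```

View pics/w1.png

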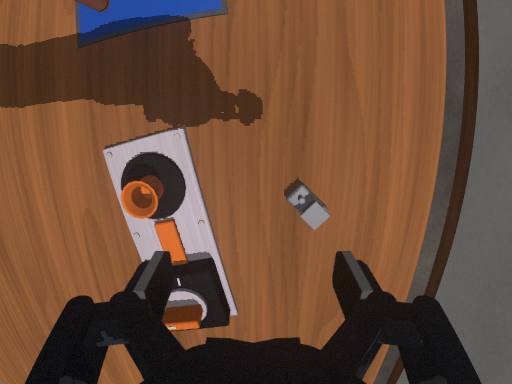

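The arm has not moved and the picture is unchanged: the move was refused. I suspect the empty rows, so I'll send full rows.

Request:
move_arm --plan '[{"dx":2,"dy":-3,"jaw":1},{"dx":2,"dy":-3,"jaw":1},{"dx":2,"dy":-3,"jaw":1},{"dx":2,"dy":-3,"jaw":1},{"dx":2,"dy":-3,"jaw":1},{"dx":2,"dy":-3,"jaw":1},{"dx":0,"dy":-2,"jaw":1},{"dx":0,"jaw":1},{"dx":0,"jaw":1}]'

```text
invalid input
```

Request:
move_arm --plan '[{"dx":2,"dy":-3,"dz":0,"rx":0,"ry":0,"rz":0,"jaw":1},{"dx":2,"dy":-3,"dz":0,"rx":0,"ry":0,"rz":0,"jaw":1}]' --squeeze 30

```text
t: 0.37
position: [0.6148, 0.039, 0.2302]
tcp_rot: [-180.0, 0.0, 89.8]
wrist_force: [0.4, 0.1, 0.8]
finger_gap: 0.997
finger_force: 0.0
```

Request:
move_arm --plan '[{"dx":2,"dy":-3},{"dx":2,"dy":-3},{"dx":2,"dy":-3},{"dx":2,"dy":-3},{"dx":0,"dy":-2},{"dx":0}]' --squeeze 30

```text
invalid input
```

```bash
python3 c.py w2
```

```text
0.3667 [0.6148 0.039  0.2302] [-1.7997e+02  4.0000e-02  8.9840e+01]
```

Full rows are needed.

Request:
move_arm --plan '[{"dx":2,"dy":-3,"dz":0,"rx":0,"ry":0,"rz":0,"jaw":1},{"dx":2,"dy":-3,"dz":0,"rx":0,"ry":0,"rz":0,"jaw":1},{"dx":2,"dy":-3,"dz":0,"rx":0,"ry":0,"rz":0,"jaw":1},{"dx":2,"dy":-3,"dz":0,"rx":0,"ry":0,"rz":0,"jaw":1},{"dx":0,"dy":-2,"dz":0,"rx":0,"ry":0,"rz":0,"jaw":1},{"dx":0,"dy":0,"dz":0,"rx":0,"ry":0,"rz":0,"jaw":1},{"dx":0,"dy":0,"dz":0,"rx":0,"ry":0,"rz":0,"jaw":1}]'

```text
t: 1.0
position: [0.4747, 0.1202, 0.2318]
tcp_rot: [180.0, -0.0, 90.1]
wrist_force: [-0.1, 0.8, 0.5]
finger_gap: 0.999
finger_force: 0.0
```

```bash
python3 c.py w3
```

```text
1.0 [0.4747 0.1202 0.2318] [ 1.7996e+02 -1.0000e-02  9.0080e+01]
```

View pics/w3.png

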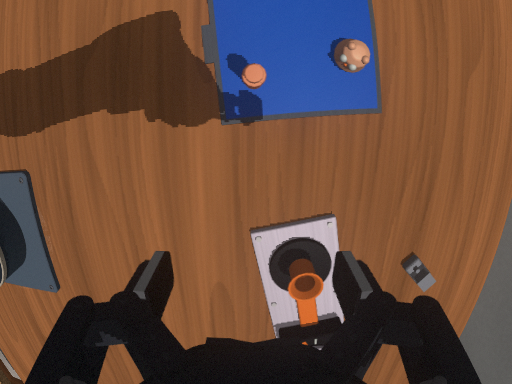

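The wrist view shows the spindle almost from above at (254,75), the owl at (352,55), the cup rim at (306,287) and the stand plate between (251,230) and (333,216).

```bash
cat > d.py <<'E'
from h import *
o3=dict(position=np.array([.4747,.1202,.2318]),tcp_rot=[179.96,-.01,90.08])
o0=dict(position=np.array([.6747,0,.2306]),tcp_rot=[-179.93,0,90])
w=np.load('w3.npy')
hsv=cv2.cvtColor(w,cv2.COLOR_BGR2HSV)
m=((hsv[...,0]<20)&(hsv[...,1]>90)&(hsv[...,2]>50)).astype(np.uint8); z=np.zeros_like(m); z[55:100,235:275]=1
c=max(cv2.findContours(m*z,0,2)[0],key=cv2.contourArea)
(x,y),r=cv2.minEnclosingCircle(c); print('spin px',x,y,r,cv2.boundingRect(c)); print(plane('wrist',(x,y),.104,o3))
def cup(f,o,win):
    w=np.load(f);hsv=cv2.cvtColor(w,cv2.COLOR_BGR2HSV)
    m=((hsv[...,0]>3)&(hsv[...,0]<16)&(hsv[...,1]>215)&(hsv[...,2]>200)).astype(np.uint8);z=np.zeros_like(m);z[win[1]:win[3],win[0]:win[2]]=1
    c=max(cv2.findContours(m*z,0,2)[0],key=cv2.contourArea); h=cv2.convexHull(c)
    e=cv2.fitEllipse(h); p=plane('wrist',h[:,0,:],.068,o); cc,rr=cv2.minEnclosingCircle(p[:,:2].astype(np.float32))
    print(f,e,'rim centre',cc,rr)
cup('w3.npy',o3,(280,265,330,300)); cup('w1.npy',o0,(115,175,165,223))
E
python3 d.py
```

```text
spin px 253.7606658935547 75.8459701538086 12.280991554260254 (242, 64, 24, 25)
[[0.47573746 0.22138781 0.104     ]]Traceback (most recent call last):
  File "d.py", line 15, in <module>
    cup('w3.npy',o3,(280,265,330,300)); cup('w1.npy',o0,(115,175,165,223))
    ~~~^^^^^^^^^^^^^^^^^^^^^^^^^^^^^^^
  File "d.py", line 12, in cup
    c=max(cv2.findContours(m*z,0,2)[0],key=cv2.contourArea); h=cv2.convexHull(c)
ValueError: max() iterable argument is empty
```

Request:
move_arm --plan '[{"dx":3.4,"dy":0.1,"dz":0,"rx":0,"ry":0,"rz":0,"jaw":1},{"dx":3.4,"dy":0,"dz":0,"rx":0,"ry":0,"rz":0,"jaw":1},{"dx":3.4,"dy":0,"dz":0,"rx":0,"ry":0,"rz":0,"jaw":1},{"dx":0,"dy":0,"dz":0,"rx":0,"ry":0,"rz":0,"jaw":1},{"dx":0,"dy":0,"dz":3,"rx":0,"ry":0,"rz":0,"jaw":1},{"dx":0,"dy":0,"dz":3,"rx":0,"ry":0,"rz":0,"jaw":1},{"dx":0,"dy":0,"dz":3,"rx":0,"ry":0,"rz":0,"jaw":1},{"dx":0,"dy":0,"dz":3,"rx":0,"ry":0,"rz":0,"jaw":1},{"dx":0,"dy":0,"dz":2.5,"rx":0,"ry":0,"rz":0,"jaw":1},{"dx":0,"dy":0,"dz":1.7,"rx":0,"ry":0,"rz":0,"jaw":1},{"dx":0,"dy":0,"dz":0,"rx":0,"ry":0,"rz":0,"jaw":1},{"dx":0,"dy":0,"dz":0,"rx":0,"ry":0,"rz":0,"jaw":1}]' --squeeze 30

```text
t: 2.05
position: [0.4767, 0.2213, 0.0686]
tcp_rot: [-179.9, 0.1, 89.9]
wrist_force: [0.7, -0.3, 1.9]
finger_gap: 0.998
finger_force: 0.0
```

```bash
python3 c.py w4
cat > e.py <<'E'
from h import *
o3=dict(position=np.array([.4747,.1202,.2318]),tcp_rot=[179.96,-.01,90.08])
o0=dict(position=np.array([.6747,0,.2306]),tcp_rot=[-179.93,0,90])
def cup(f,o,win):
    w=np.load(f);hsv=cv2.cvtColor(w,cv2.COLOR_BGR2HSV);print(hsv[(win[1]+win[3])//2,win[0]:win[2]:3].tolist())
    m=((hsv[...,0]<16)&(hsv[...,1]>200)&(hsv[...,2]>160)).astype(np.uint8);z=np.zeros_like(m);z[win[1]:win[3],win[0]:win[2]]=1
    c=max(cv2.findContours(m*z,0,2)[0],key=cv2.contourArea); h=cv2.convexHull(c)
    p=plane('wrist',h[:,0,:],.068,o); cc,rr=cv2.minEnclosingCircle(p[:,:2].astype(np.float32))
    print(f,cv2.boundingRect(c),'rim centre',cc,rr)
cup('w3.npy',o3,(280,265,330,300)); cup('w1.npy',o0,(115,175,165,223))
E
python3 e.py
```

```text
2.05 [0.4767 0.2213 0.0686] [-1.7992e+02  6.0000e-02  8.9930e+01]
[[4, 40, 45], [176, 44, 46], [171, 42, 43], [8, 139, 92], [11, 197, 203], [10, 180, 116], [9, 167, 90], [10, 178, 89], [10, 163, 91], [9, 170, 90], [9, 168, 85], [9, 161, 81], [10, 189, 142], [10, 190, 150], [10, 169, 205], [161, 18, 196], [160, 19, 198]]
w3.npy (294, 287, 1, 1) rim centre (0.5280359387397766, -0.027993200346827507) 9.999999747378752e-05
[[12, 149, 145], [172, 24, 160], [10, 158, 208], [11, 201, 181], [11, 198, 179], [11, 198, 178], [11, 184, 97], [10, 175, 96], [10, 177, 91], [10, 181, 89], [9, 179, 91], [10, 165, 94], [11, 176, 97], [10, 193, 152], [11, 190, 177], [3, 51, 45], [0, 44, 46]]
w1.npy (127, 184, 2, 3) rim centre (0.5313724279403687, -0.011096363887190819) 0.0015428037149831653
```

View pics/w4.png

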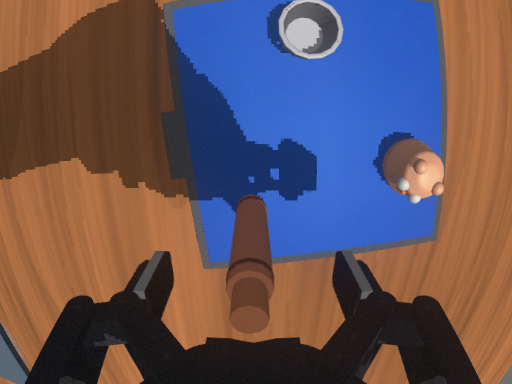

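The spindle stands midway between the open fingers, with its top at (249,318) and its foot at (250,202). I'll close, lift, and fix the cup mask from the stored pictures.

Request:
move_arm --plan '[{"dx":0,"dy":0,"dz":0,"rx":0,"ry":0,"rz":0,"jaw":0},{"dx":0,"dy":0,"dz":0,"rx":0,"ry":0,"rz":0,"jaw":0},{"dx":0,"dy":0,"dz":0,"rx":0,"ry":0,"rz":0,"jaw":0},{"dx":0,"dy":0,"dz":0,"rx":0,"ry":0,"rz":0,"jaw":0},{"dx":0,"dy":0,"dz":0,"rx":0,"ry":0,"rz":0,"jaw":0},{"dx":0,"dy":0,"dz":0,"rx":0,"ry":0,"rz":0,"jaw":0},{"dx":0,"dy":0,"dz":0,"rx":0,"ry":0,"rz":0,"jaw":0},{"dx":0,"dy":0,"dz":0,"rx":0,"ry":0,"rz":0,"jaw":0}]' --squeeze 40

```text
t: 2.77
position: [0.4762, 0.2222, 0.0698]
tcp_rot: [180.0, -0.0, 90.0]
wrist_force: [-1.2, 0.3, 6.5]
finger_gap: 0.247
finger_force: 39.0
```

```bash
sed -i "s/;print(hsv.*$//; s/(hsv\[...,1\]>200)&(hsv\[...,2\]>160)/(hsv[...,1]>140)\&(hsv[...,2]>75)/" e.py; sed -i 's/(280,265,330,300)/(284,272,330,302)/;s/(115,175,165,223)/(118,180,162,222)/' e.py
cat >> e.py <<'E'
for f,o,win in(('w3.npy',o3,(284,270,330,305)),('w1.npy',o0,(118,176,162,224))):
    w=np.load(f)[win[1]:win[3],win[0]:win[2]];cv2.imwrite('pics/c%s.png'%f[1],cv2.resize(w,None,fx=8,fy=8,interpolation=0))
a=cv2.imread('pics/c3.png');b=cv2.imread('pics/c1.png');H=np.zeros((max(len(a),len(b)),a.shape[1]+b.shape[1],3),np.uint8);H[:len(a),:a.shape[1]]=a;H[:len(b),a.shape[1]:]=b;cv2.imwrite('pics/cc.png',H);print(H.shape)
E
python3 e.py
```

```text
w3.npy (287, 272, 36, 30) rim centre (0.5391837358474731, -0.028693482279777527) 0.030352234840393066
w1.npy (121, 180, 41, 38) rim centre (0.5481406450271606, -0.02425793930888176) 0.029695499688386917
(384, 720, 3)
```

View pics/cc.png

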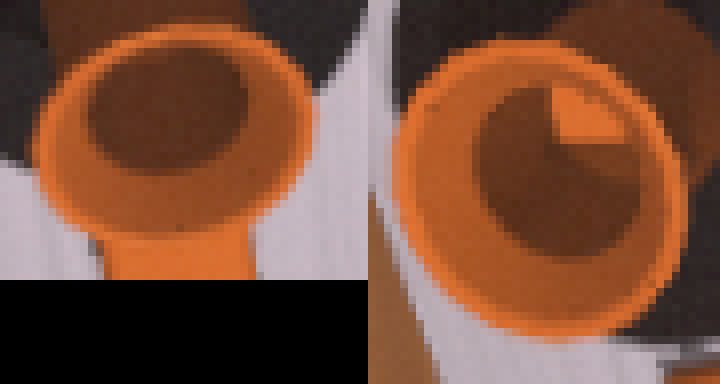

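The crop shows the full cup rim: in w3 it is centred near (305.6,286.5), in w1 near (139.5,199.8). I cast these rays, and lift meanwhile.

Request:
move_arm --plan '[{"dx":0,"dy":0,"dz":-1,"rx":0,"ry":0,"rz":0,"jaw":0},{"dx":0,"dy":0,"dz":-2.5,"rx":0,"ry":0,"rz":0,"jaw":0},{"dx":0,"dy":0,"dz":-3,"rx":0,"ry":0,"rz":0,"jaw":0},{"dx":0,"dy":0,"dz":-3,"rx":0,"ry":0,"rz":0,"jaw":0},{"dx":0,"dy":0,"dz":-1,"rx":0,"ry":0,"rz":0,"jaw":0},{"dx":0,"dy":0,"dz":0,"rx":0,"ry":0,"rz":0,"jaw":0}]'

```text
t: 3.27
position: [0.4773, 0.2227, 0.1774]
tcp_rot: [179.7, -0.1, 90.0]
wrist_force: [0.8, -0.1, -1.6]
finger_gap: 0.243
finger_force: 39.2
```

```bash
cat > f.py <<'E'
from h import *
o3=dict(position=np.array([.4747,.1202,.2318]),tcp_rot=[179.96,-.01,90.08])
o0=dict(position=np.array([.6747,0,.2306]),tcp_rot=[-179.93,0,90])
a=284,270;b=118-46,176
A=np.array([(33,140),(313,115),(185,24),(160,240)])/8-.5+a
B=np.array([(392,160),(688,210),(515,38),(560,342)])/8-.5+b
for p,o in((A,o3),(B,o0)):
    q=plane('wrist',p,.068,o)[:,:2]; c=np.linalg.lstsq(np.c_[2*q,np.ones(4)],(q**2).sum(1),rcond=None)[0]; print(q.round(4).tolist(),c[:2],np.sqrt(c[2]+c[0]**2+c[1]**2), q.mean(0))
print('tri',tri([ray('wrist',A.mean(0),o3),ray('wrist',B.mean(0),o0)]))
print('plate corners',plane('wrist',[(251,231),(333,215.5)],.012,o3),plane('wrist',[(104,149),(183,128),(235,313)],.012,o0))
E
python3 f.py
```

```text
[[0.5198, -0.0277], [0.5653, -0.0246], [0.5424, -0.0057], [0.5424, -0.0497]] [ 0.54266497 -0.02764164] 0.022443472883204713 [ 0.54248968 -0.02692635]
[[0.5203, -0.0239], [0.5664, -0.0313], [0.5428, -0.0056], [0.5435, -0.0522]] [ 0.54313028 -0.02890077] 0.023370856513430155 [ 0.54324885 -0.02823926]
tri [ 0.5427748  -0.02858457  0.06563883]
plate corners [[0.47279935 0.02542615 0.012     ]
 [0.58428123 0.04772039 0.012     ]] [[ 0.47511776  0.02244362  0.012     ]
 [ 0.588486    0.04488082  0.012     ]
 [ 0.64632828 -0.24227135  0.012     ]]
```

Request:
move_arm --plan '[{"dx":-1.5,"dy":0.4,"dz":0,"rx":0,"ry":0,"rz":0,"jaw":0},{"dx":-3,"dy":0.8,"dz":0,"rx":0,"ry":0,"rz":0,"jaw":0},{"dx":-3,"dy":0.8,"dz":0,"rx":0,"ry":0,"rz":0,"jaw":0},{"dx":-3,"dy":0.8,"dz":0,"rx":0,"ry":0,"rz":0,"jaw":0},{"dx":-3,"dy":0.8,"dz":0,"rx":0,"ry":0,"rz":0,"jaw":0},{"dx":-3,"dy":0.8,"dz":0,"rx":0,"ry":0,"rz":0,"jaw":0},{"dx":-3,"dy":0.8,"dz":0,"rx":0,"ry":0,"rz":0,"jaw":0},{"dx":-3,"dy":0.8,"dz":0,"rx":0,"ry":0,"rz":0,"jaw":0},{"dx":-2,"dy":0.6,"dz":0,"rx":0,"ry":0,"rz":0,"jaw":0},{"dx":-0.5,"dy":0,"dz":0,"rx":0,"ry":0,"rz":0,"jaw":0},{"dx":0,"dy":0,"dz":1.5,"rx":0,"ry":0,"rz":0,"jaw":0},{"dx":0,"dy":0,"dz":1.3,"rx":0,"ry":0,"rz":0,"jaw":0},{"dx":0,"dy":0,"dz":0,"rx":0,"ry":0,"rz":0,"jaw":0},{"dx":0,"dy":0,"dz":0,"rx":0,"ry":0,"rz":0,"jaw":0}]'

```text
t: 4.43
position: [0.541, -0.0274, 0.1453]
tcp_rot: [-179.8, -0.0, 90.0]
wrist_force: [-0.4, -0.2, -0.5]
finger_gap: 0.243
finger_force: 39.2
```

```bash
python3 c.py w5; python3 -c "
from h import *
s=grab_frame('scene');d=grab_frame('side');w=np.load('w5.npy')
a=cv2.resize(s[150:280,150:280],(400,400));b=cv2.resize(d[130:240,230:340],(400,400))
c=cv2.resize(w[150:350,200:400],(400,400)) if 0 else w[150:350,180:330]
print(cv2.imwrite('pics/5.png',np.hstack([a,b])))
"
```

```text
4.4333 [ 0.541  -0.0274  0.1453] [-1.7984e+02 -1.0000e-02  9.0040e+01]
True
```

View pics/w5.png

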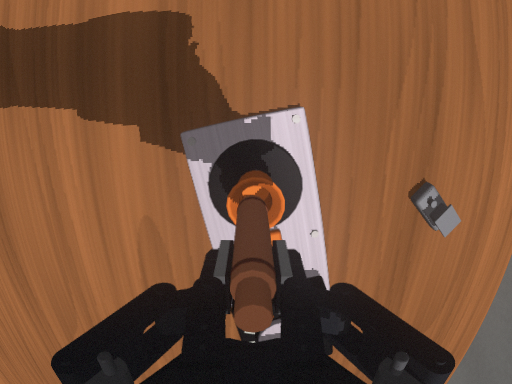

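View pics/5.png

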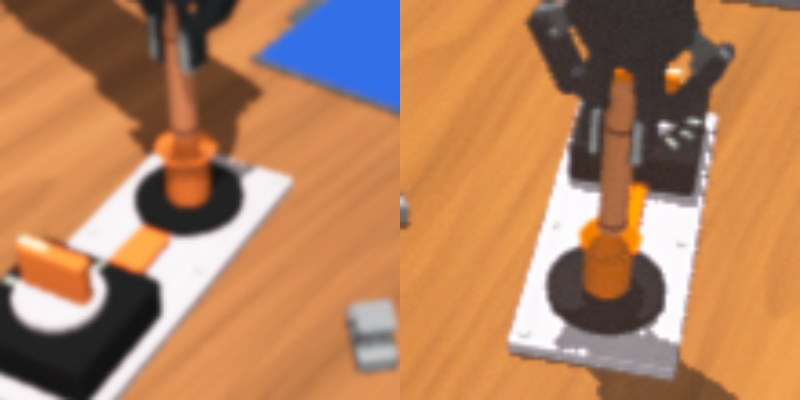

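The wrist view shows the spindle upright in the grip, foot over the cup opening: foot's far edge at about (254,197), rim spanning columns 227–286 and rows 177–228. Both outer views agree. I'll quantify the offset.

```bash
python3 -c "
from h import *
o=env.get_obs();w=np.load('w5.npy')
h=cv2.cvtColor(w,cv2.COLOR_BGR2HSV)
for r in (185,190,195,198,201,204,210,220):
  print(r,[(x,*w[r,x].tolist()) for x in range(224,290,5)][0:14] if r in(190,204) else '')
print([(r,*w[r,254].tolist()) for r in range(172,206,2)])
print(plane('wrist',[(227,203),(286,203),(256.5,177)],.068,o)); print(plane('wrist',[(254,197),(239,215),(270,215)],.0795,o)); print(o['position'])
"
```

```text
185 
190 [(224, 41, 41, 47), (229, 25, 25, 34), (234, 32, 60, 116), (239, 29, 53, 100), (244, 49, 106, 203), (249, 57, 127, 234), (254, 58, 128, 234), (259, 32, 66, 131), (264, 31, 64, 123), (269, 39, 81, 161), (274, 39, 83, 164), (279, 59, 126, 231), (284, 56, 54, 60), (289, 56, 56, 62)]
195 
198 
201 
204 [(224, 45, 45, 51), (229, 53, 118, 227), (234, 43, 95, 190), (239, 23, 38, 69), (244, 40, 57, 89), (249, 41, 57, 89), (254, 42, 55, 91), (259, 41, 56, 90), (264, 32, 43, 72), (269, 30, 51, 91), (274, 40, 79, 152), (279, 36, 78, 156), (284, 50, 109, 209), (289, 53, 54, 60)]
210 
220 
[(172, 27, 49, 95), (174, 30, 53, 95), (176, 27, 51, 98), (178, 32, 65, 124), (180, 28, 57, 109), (182, 24, 49, 94), (184, 27, 49, 96), (186, 52, 114, 219), (188, 55, 126, 233), (190, 58, 128, 234), (192, 55, 126, 232), (194, 46, 104, 201), (196, 35, 50, 82), (198, 33, 42, 69), (200, 42, 57, 91), (202, 41, 56, 90), (204, 42, 55, 91)]
[[ 0.52190596 -0.02806704  0.068     ]
 [ 0.56908699 -0.02805332  0.068     ]
 [ 0.54536502 -0.00652219  0.068     ]]
[[ 0.54340545 -0.01884302  0.0795    ]
 [ 0.53191841 -0.03353584  0.0795    ]
 [ 0.55573122 -0.03352974  0.0795    ]]
[ 0.54222356 -0.0275914   0.14678218]
```

Request:
move_arm --plan '[{"dx":0,"dy":0.1,"dz":0.5,"rx":0,"ry":0,"rz":0,"jaw":0},{"dx":0,"dy":0,"dz":0.7,"rx":0,"ry":0,"rz":0,"jaw":0},{"dx":0,"dy":0,"dz":0.7,"rx":0,"ry":0,"rz":0,"jaw":0},{"dx":0,"dy":0,"dz":0.7,"rx":0,"ry":0,"rz":0,"jaw":0},{"dx":0,"dy":0,"dz":0.7,"rx":0,"ry":0,"rz":0,"jaw":0},{"dx":0,"dy":0,"dz":0,"rx":0,"ry":0,"rz":0,"jaw":0}]'

```text
t: 5.08
position: [0.5422, -0.0281, 0.1116]
tcp_rot: [-179.9, 0.0, 90.0]
wrist_force: [0.6, -0.8, -1.4]
finger_gap: 0.246
finger_force: 39.1
```

No contact; continuing down to about 0.092.

Request:
move_arm --plan '[{"dx":0,"dy":0,"dz":0.5,"rx":0,"ry":0,"rz":0,"jaw":0},{"dx":0,"dy":0,"dz":0.5,"rx":0,"ry":0,"rz":0,"jaw":0},{"dx":0,"dy":0,"dz":0.4,"rx":0,"ry":0,"rz":0,"jaw":0},{"dx":0,"dy":0,"dz":0.4,"rx":0,"ry":0,"rz":0,"jaw":0},{"dx":0,"dy":0,"dz":0.1,"rx":0,"ry":0,"rz":0,"jaw":0},{"dx":0,"dy":0,"dz":0,"rx":0,"ry":0,"rz":0,"jaw":0}]'

```text
t: 5.58
position: [0.5428, -0.028, 0.0939]
tcp_rot: [-180.0, -0.0, 90.0]
wrist_force: [-0.3, -0.4, 0.5]
finger_gap: 0.242
finger_force: 39.1
```

Request:
move_arm --plan '[{"dx":0,"dy":0,"dz":0.15,"rx":0,"ry":0,"rz":0,"jaw":0},{"dx":0,"dy":0,"dz":0,"rx":0,"ry":0,"rz":0,"jaw":0},{"dx":0,"dy":0,"dz":0,"rx":0,"ry":0,"rz":0,"jaw":0.4},{"dx":0,"dy":0,"dz":0,"rx":0,"ry":0,"rz":0,"jaw":0.6},{"dx":0,"dy":0,"dz":0,"rx":0,"ry":0,"rz":0,"jaw":0.8},{"dx":0,"dy":0,"dz":0,"rx":0,"ry":0,"rz":0,"jaw":1},{"dx":0,"dy":0,"dz":0,"rx":0,"ry":0,"rz":0,"jaw":1},{"dx":0,"dy":0,"dz":0,"rx":0,"ry":0,"rz":0,"jaw":1},{"dx":0,"dy":0,"dz":0,"rx":0,"ry":0,"rz":0,"jaw":1},{"dx":0,"dy":0,"dz":-2,"rx":0,"ry":0,"rz":0,"jaw":1},{"dx":0,"dy":0,"dz":-3,"rx":0,"ry":0,"rz":0,"jaw":1},{"dx":0,"dy":0,"dz":-3,"rx":0,"ry":0,"rz":0,"jaw":1},{"dx":0,"dy":0,"dz":-3,"rx":0,"ry":0,"rz":0,"jaw":1},{"dx":0,"dy":0,"dz":-2,"rx":0,"ry":0,"rz":0,"jaw":1},{"dx":0,"dy":0,"dz":0,"rx":0,"ry":0,"rz":0,"jaw":1}]'

```text
t: 6.83
position: [0.5451, -0.0281, 0.2272]
tcp_rot: [179.6, -0.0, 90.0]
wrist_force: [0.5, 0.7, 0.1]
finger_gap: 1.002
finger_force: 0.0
```

Request:
move_arm --plan '[{"dx":-3.3,"dy":0.6,"dz":0,"rx":0,"ry":0,"rz":0,"jaw":1},{"dx":-3.3,"dy":0.6,"dz":0,"rx":0,"ry":0,"rz":0,"jaw":1},{"dx":-3.3,"dy":0.6,"dz":0,"rx":0,"ry":0,"rz":0,"jaw":1},{"dx":-3.3,"dy":0.6,"dz":0,"rx":0,"ry":0,"rz":0,"jaw":1},{"dx":-3.5,"dy":0.8,"dz":0,"rx":0,"ry":0,"rz":0,"jaw":1},{"dx":0,"dy":0,"dz":0,"rx":0,"ry":0,"rz":-7,"jaw":1},{"dx":0,"dy":0,"dz":0,"rx":0,"ry":0,"rz":-7,"jaw":1},{"dx":0,"dy":0,"dz":0,"rx":0,"ry":0,"rz":-7,"jaw":1},{"dx":0,"dy":0,"dz":0,"rx":0,"ry":0,"rz":-7,"jaw":1},{"dx":0,"dy":0,"dz":0,"rx":0,"ry":0,"rz":-7,"jaw":1},{"dx":0,"dy":0,"dz":0,"rx":0,"ry":0,"rz":-7,"jaw":1},{"dx":0,"dy":0,"dz":0,"rx":0,"ry":0,"rz":-7,"jaw":1},{"dx":0,"dy":0,"dz":0,"rx":0,"ry":0,"rz":-7,"jaw":1},{"dx":0,"dy":0,"dz":0,"rx":0,"ry":0,"rz":-7,"jaw":1},{"dx":0,"dy":0,"dz":0,"rx":0,"ry":0,"rz":-7,"jaw":1},{"dx":0,"dy":0,"dz":0,"rx":0,"ry":0,"rz":-7,"jaw":1},{"dx":0,"dy":0,"dz":0,"rx":0,"ry":0,"rz":-7,"jaw":1},{"dx":0,"dy":0,"dz":0,"rx":0,"ry":0,"rz":-7,"jaw":1},{"dx":0,"dy":0,"dz":0,"rx":0,"ry":0,"rz":-7,"jaw":1},{"dx":0,"dy":0,"dz":0,"rx":0,"ry":0,"rz":-3.3,"jaw":1}]'

```text
t: 8.5
position: [0.5747, -0.195, 0.2221]
tcp_rot: [180.0, -0.0, -168.3]
wrist_force: [-0.3, -0.1, -0.3]
finger_gap: 1.002
finger_force: 0.0
```

```bash
cat > g.py <<'E'
from h import *
o=env.get_obs();w=grab_frame('wrist');s=grab_frame('scene');d=grab_frame('side');o2=env.get_obs()
print(o['t'],o['position'],o['tcp_rot'],o2['position'],o2['tcp_rot'],o2['q'].round(1));np.save('w6.npy',w);np.save('d6.npy',d)
a=w[70:370,106:406];b=cv2.resize(d[130:240,230:340],(300,300))
cv2.imwrite('pics/6.png',cv2.resize(np.hstack([a,b]),(800,400)))
E
python3 g.py
```

```text
8.5 [ 0.57466574 -0.19499608  0.22205144] [ 1.79963549e+02 -4.55868128e-02 -1.68302216e+02] [ 0.57472466 -0.19509491  0.2221811 ] [ 1.79959140e+02 -3.43179742e-02 -1.68824578e+02] [ 30.3  29.  -25.1  93.3  13.6  60.9 102.5]
```

View pics/6.png

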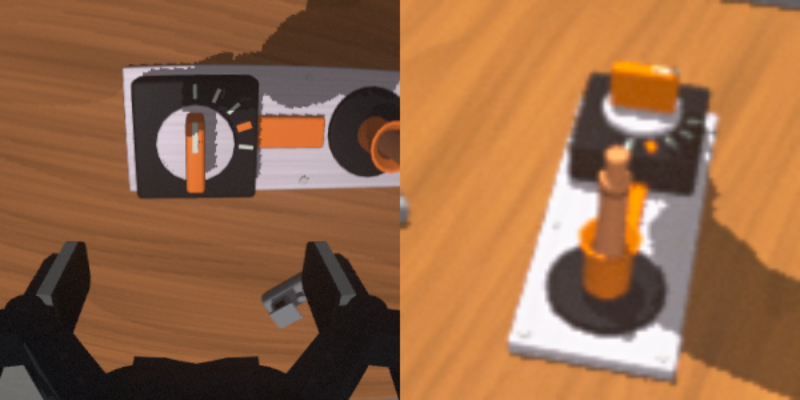

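The last picture shows the knob bar (orange, upright) centred between the fingers at about (195,152), its disc spanning columns 157–236 and rows 105–180. The orange mark is at (245,126). The side view on the right shows the spindle standing in the cup, its top at (617,155).

Run:
```python
from h import *
o=dict(position=np.array([.5747,-.1950,.2221]),tcp_rot=[180,0,-168.6])
k=.75;off=np.array([106,70])
w=np.load('w6.npy');h=cv2.cvtColor(w,cv2.COLOR_BGR2HSV)
m=((h[...,0]<18)&(h[...,1]>140)&(h[...,2]>60)).astype(np.uint8);z=np.zeros_like(m);z[150:220,235:275]=1
c=max(cv2.findContours(m*z,0,2)[0],key=cv2.contourArea);r=cv2.minAreaRect(c);print('bar',r,cv2.boundingRect(c))
b=cv2.boxPoints(r);q=plane('wrist',b,.096,o)[:,:2];print('bar top pts',q.round(4).tolist(),q.mean(0))
d=plane('wrist',np.array([(157,143),(236,143),(196,105),(196,180)])*k+off,.058,o)[:,:2];print('disc',d.round(4).tolist(),(d[0]+d[1])/2)
a=b[np.argsort(b[:,1])]; u=plane('wrist',[a[:2].mean(0),a[2:].mean(0)],.096,o); v=(u[1]-u[0])[:2];print('bar yaw',np.degrees(np.arctan2(v[1],v[0])),np.linalg.norm(v))
# spindle top height in side
cc,dd=ray('side',(217/400*110+230,158/400*110+130)); xy=np.array([.5435,-.0285]); t=((xy-cc[:2])@dd[0,:2])/(dd[0,:2]@dd[0,:2]); print('spindle top',cc+t*dd[0])
```

```text
bar ((252.5, 184.5), (59.0, 13.0), 90.0) (246, 155, 14, 60)
bar top pts [[0.5471, -0.2075], [0.5448, -0.1957], [0.6023, -0.1838], [0.6048, -0.1963]] [ 0.57472781 -0.19580608]
disc [[0.5835, -0.2256], [0.5709, -0.1631], [0.5469, -0.2009], [0.6086, -0.1884]] [ 0.57718388 -0.19433706]
bar yaw 11.39168470012761 0.05873586936179349
spindle top [ 0.54340939 -0.02852872  0.13957463]
```

Request:
move_arm --plan '[{"dx":-0.15,"dy":0,"dz":3,"rx":0,"ry":0,"rz":0,"jaw":1},{"dx":0,"dy":0,"dz":3,"rx":0,"ry":0,"rz":0,"jaw":1},{"dx":0,"dy":0,"dz":3,"rx":0,"ry":0,"rz":0,"jaw":1},{"dx":0,"dy":0,"dz":3,"rx":0,"ry":0,"rz":0,"jaw":1},{"dx":0,"dy":0,"dz":2,"rx":0,"ry":0,"rz":0,"jaw":1},{"dx":0,"dy":0,"dz":1.5,"rx":0,"ry":0,"rz":0,"jaw":1},{"dx":0,"dy":0,"dz":0,"rx":0,"ry":0,"rz":0,"jaw":1},{"dx":0,"dy":0,"dz":0,"rx":0,"ry":0,"rz":0,"jaw":1}]'

```text
t: 9.32
position: [0.5761, -0.1945, 0.0673]
tcp_rot: [180.0, -0.1, -168.8]
wrist_force: [-0.4, -1.0, 0.7]
finger_gap: 0.998
finger_force: 0.0
```

Request:
move_arm --plan '[{"dx":0,"dy":0,"dz":0,"rx":0,"ry":0,"rz":0,"jaw":0},{"dx":0,"dy":0,"dz":0,"rx":0,"ry":0,"rz":0,"jaw":0},{"dx":0,"dy":0,"dz":0,"rx":0,"ry":0,"rz":0,"jaw":0},{"dx":0,"dy":0,"dz":0,"rx":0,"ry":0,"rz":0,"jaw":0},{"dx":0,"dy":0,"dz":0,"rx":0,"ry":0,"rz":0,"jaw":0},{"dx":0,"dy":0,"dz":0,"rx":0,"ry":0,"rz":0,"jaw":0},{"dx":0,"dy":0,"dz":0,"rx":0,"ry":0,"rz":0,"jaw":0},{"dx":0,"dy":0,"dz":0,"rx":0,"ry":0,"rz":0,"jaw":0},{"dx":0,"dy":0,"dz":0,"rx":0,"ry":0,"rz":0,"jaw":0},{"dx":0,"dy":0,"dz":0,"rx":0,"ry":0,"rz":0,"jaw":0}]' --squeeze 80

```text
t: 10.15
position: [0.5767, -0.195, 0.0684]
tcp_rot: [-180.0, 0.0, -168.7]
wrist_force: [-1.6, -1.4, 6.0]
finger_gap: 0.151
finger_force: 78.1
```

```bash
python3 -c "
from h import *
o=env.get_obs();print(o)"
```

```text
{'t': 10.15, 'q': array([ 27.64590714,  38.69164561, -21.42347523, 102.4845286 ,
        19.79558378,  42.49885695,  97.05617723]), 'qd': array([-0.09601703,  0.09973794, -0.162997  ,  0.06810982,  0.02905674,
        0.03322307, -0.00588386]), 'effort': array([ -0.54648271, -70.91194153,  -5.26000232, -19.40916002,
        -0.18287195,  -0.48318643,  -0.1007672 ]), 'position': array([ 0.57665378, -0.19501059,  0.06840866]), 'tcp_rot': array([-1.79959579e+02,  2.78469067e-02, -1.68709614e+02]), 'wrist_force': array([-1.55113441, -1.38649821,  6.04303009]), 'wrist_torque': array([-0.10911766,  0.30264541,  0.08582378]), 'finger_force': 78.07644367218018, 'finger_gap': 0.15052155424376354}
```

Request:
move_arm --plan '[{"dx":0,"dy":0,"dz":0,"rx":0,"ry":0,"rz":4,"jaw":0},{"dx":0,"dy":0,"dz":0,"rx":0,"ry":0,"rz":4,"jaw":0},{"dx":0,"dy":0,"dz":0,"rx":0,"ry":0,"rz":4,"jaw":0},{"dx":0,"dy":0,"dz":0,"rx":0,"ry":0,"rz":4,"jaw":0},{"dx":0,"dy":0,"dz":0,"rx":0,"ry":0,"rz":4,"jaw":0},{"dx":0,"dy":0,"dz":0,"rx":0,"ry":0,"rz":4,"jaw":0},{"dx":0,"dy":0,"dz":0,"rx":0,"ry":0,"rz":4,"jaw":0},{"dx":0,"dy":0,"dz":0,"rx":0,"ry":0,"rz":4,"jaw":0},{"dx":0,"dy":0,"dz":0,"rx":0,"ry":0,"rz":4,"jaw":0},{"dx":0,"dy":0,"dz":0,"rx":0,"ry":0,"rz":4,"jaw":0},{"dx":0,"dy":0,"dz":0,"rx":0,"ry":0,"rz":4,"jaw":0},{"dx":0,"dy":0,"dz":0,"rx":0,"ry":0,"rz":4,"jaw":0},{"dx":0,"dy":0,"dz":0,"rx":0,"ry":0,"rz":4,"jaw":0},{"dx":0,"dy":0,"dz":0,"rx":0,"ry":0,"rz":4,"jaw":0},{"dx":0,"dy":0,"dz":0,"rx":0,"ry":0,"rz":4,"jaw":0},{"dx":0,"dy":0,"dz":0,"rx":0,"ry":0,"rz":4,"jaw":0},{"dx":0,"dy":0,"dz":0,"rx":0,"ry":0,"rz":3,"jaw":0},{"dx":0,"dy":0,"dz":0,"rx":0,"ry":0,"rz":0,"jaw":0},{"dx":0,"dy":0,"dz":0,"rx":0,"ry":0,"rz":0,"jaw":0}]'

```text
t: 11.73
position: [0.5774, -0.1934, 0.0684]
tcp_rot: [179.9, 0.0, 124.3]
wrist_force: [0.1, 3.8, 5.9]
finger_gap: 0.15
finger_force: 78.1
```

```bash
python3 -c "
from h import *
o=env.get_obs();print(o);w=grab_frame('wrist');np.save('w7.npy',w)
h=cv2.cvtColor(w,cv2.COLOR_BGR2HSV)
m=((h[...,0]<18)&(h[...,1]>140)&(h[...,2]>60)).astype(np.uint8)
m[:, :150]=0
for c in cv2.findContours(m,0,2)[0]:
  if cv2.contourArea(c)>40: print(cv2.contourArea(c),cv2.minAreaRect(c),cv2.boundingRect(c))
"
```

```text
{'t': 11.7333, 'q': array([ 15.6593324 ,  37.57605221,  -2.40417493, 102.94462744,
         2.19253149,  39.45679796,  46.41146638]), 'qd': array([ 0.35527194, -0.0160498 , -0.33327864, -0.03376787,  0.15795865,
        0.03277109,  0.48184144]), 'effort': array([  1.96821414, -70.80727816,   3.40188704, -19.19671476,
         0.67157306,  -0.18638974,  -0.25790974]), 'position': array([ 0.57736888, -0.19337283,  0.06838731]), 'tcp_rot': array([1.79900839e+02, 1.68400209e-03, 1.24349477e+02]), 'wrist_force': array([0.08030437, 3.81362822, 5.86388748]), 'wrist_torque': array([ 0.78093996, -0.09652667,  0.09135032]), 'finger_force': 78.13386082649231, 'finger_gap': 0.15002125193711077}
172.5 ((168.5123748779297, 359.6262512207031), (5.558419704437256, 48.126068115234375), 50.710594177246094) (150, 343, 37, 33)
203.0 ((341.61737060546875, 363.6686706542969), (62.48175048828125, 5.52215576171875), 39.6441764831543) (319, 342, 49, 42)
3811.0 ((253.0, 275.0), (134.0, 38.0), 90.0) (234, 208, 39, 135)
209.0 ((258.1516418457031, 174.83197021484375), (11.135895729064941, 21.728578567504883), 5.194429397583008) (252, 164, 13, 23)
4543.0 ((302.4141540527344, 106.39745330810547), (45.97312545776367, 103.50930786132812), 23.498565673828125) (262, 52, 80, 110)
42528.0 ((461.56341552734375, 174.8754119873047), (190.4576416015625, 360.5564270019531), 23.029720306396484) (310, 0, 202, 366)
984.5 ((370.0, 9.5), (19.0, 82.0), 90.0) (329, 0, 83, 20)
12189.5 ((198.5, 146.0), (292.0, 97.0), 90.0) (150, 0, 98, 293)
```

Request:
move_arm --plan '[{"dx":0,"dy":0,"dz":0,"rx":0,"ry":0,"rz":3,"jaw":0},{"dx":0,"dy":0,"dz":0,"rx":0,"ry":0,"rz":2,"jaw":0},{"dx":0,"dy":0,"dz":0,"rx":0,"ry":0,"rz":0,"jaw":0},{"dx":0,"dy":0,"dz":0,"rx":0,"ry":0,"rz":0,"jaw":0},{"dx":0,"dy":0,"dz":0,"rx":0,"ry":0,"rz":0,"jaw":0},{"dx":0,"dy":0,"dz":0,"rx":0,"ry":0,"rz":0,"jaw":0},{"dx":0,"dy":0,"dz":0,"rx":0,"ry":0,"rz":0,"jaw":0},{"dx":0,"dy":0,"dz":0,"rx":0,"ry":0,"rz":0,"jaw":0},{"dx":0,"dy":0,"dz":0,"rx":0,"ry":0,"rz":0,"jaw":0}]'

```text
t: 12.53
position: [0.5775, -0.1933, 0.0684]
tcp_rot: [179.9, -0.0, 119.4]
wrist_force: [0.9, 4.2, 5.1]
finger_gap: 0.144
finger_force: 78.2
```

```bash
python3 -c "
from h import *
o=env.get_obs();print(o['tcp_rot'],o['qd'].round(2),o['wrist_force']);w=grab_frame('wrist');d=grab_frame('side')
h=cv2.cvtColor(w,cv2.COLOR_BGR2HSV)
m=((h[...,0]<18)&(h[...,1]>140)&(h[...,2]>60)).astype(np.uint8)
for c in cv2.findContours(m,0,2)[0]:
  if 150<cv2.contourArea(c)<5000: print(cv2.contourArea(c),cv2.minAreaRect(c),cv2.boundingRect(c))
a=np.load('d6.npy').astype(int)[165:215,275:305];b=d.astype(int)[165:215,275:305];print('spindle region diff',abs(a-b).mean())
"
```

```text
[ 1.79879398e+02 -1.06610837e-02  1.19382653e+02] [ 0.02 -0.04 -0.02  0.02 -0.1   0.03 -0.14] [0.89665304 4.23328689 5.14744556]
197.0 ((164.0772705078125, 363.31146240234375), (5.547070503234863, 59.665504455566406), 50.59933853149414) (140, 343, 47, 39)
198.5 ((341.557373046875, 363.63116455078125), (62.35396957397461, 5.6336212158203125), 39.80556869506836) (319, 342, 48, 42)
3806.5 ((252.5, 275.0), (134.0, 39.0), 90.0) (233, 208, 40, 135)
218.5 ((251.5, 174.5), (21.0, 11.0), 90.0) (246, 164, 12, 22)
4602.0 ((291.79998779296875, 102.09999084472656), (46.485477447509766, 104.03892517089844), 18.43494987487793) (255, 47, 74, 111)
242.5 ((335.0, 4.5), (9.0, 42.0), 90.0) (314, 0, 43, 10)
spindle region diff 13.400666666666666
```

The orange mark (251.5,174.5) now lies on the bar's line (252.5). One numeric check of the spindle against the seated picture before handing in.

Run:
```python
from h import *
d=grab_frame('side');R_=slice(160,215);C=slice(272,310)
for x in(np.load('d6.npy'),d):
    h=cv2.cvtColor(x,cv2.COLOR_BGR2HSV)[R_,C]; m=((h[...,0]<14)&(h[...,1]>90)&(h[...,2]>70)&(h[...,1]<190)).astype(np.uint8)
    m=cv2.connectedComponentsWithStats(m); i=1+m[2][1:,4].argmax(); print(m[2][i],m[3][i].round(1))
```

```text
[ 11   9  12  32 238] [16.2 25.5]
[ 11   9  12  32 251] [15.6 24.9]
```

Spindle unchanged; hand in.

```bash
python3 -c "
from plant import env
print(env.finish_job())"
```

```text
the job is handed in; nothing more can be done
None
```

The job is handed in at about 12.6 s, verdict not shown: by the last camera checks the spindle stands released in the cup, and the gripper holds the knob in line with the orange third-click mark at about 78 N.

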